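# Set-test a plaster mould block with a dial penetrometer

### The arm

A 7-joint arm with a two-finger parallel gripper is mounted at the origin on a cart in front of the work surface, level with it; the furniture and walls round the work are solid. World frame = base frame: x ahead of the robot, y to its left, z up, the work surface at z = 0. Lengths are in m, angles in rad, forces in N, time in s.
With the tool pointing down it reaches from about 0.425 to 0.925 m from the base axis. Payload 6.8 kg.
Tool frame: the origin (TCP) lies between the finger pads; the fingertips stand r.tip_reach ahead of it and the grasp point (between the pads) lies 11 mm behind it (r.tip_reach is the distance from the TCP to the fingertips, in m); z points along the fingers, y is the direction in which the jaws open and shut (so a half turn about z gives the same grasp; the last joint's range is limited). The gripper opens to 85 mm and grips with 20 to 120 N. Pads are 22 mm wide; open, the fingers measure 114 mm over their backs; the gripper's body (76 mm by 85 mm) begins 54 mm behind the grasp point. The pads swing forward as they close: fully open they stand 13 mm farther back than shut.
Start: joints at [-1.346, 0.477, 0.022, 1.555, -0.011, 1.109, -0.083], TCP at [0.221, 0.638, 0.239] pointing down, gripper open.
Joint ranges: [-2.96, 2.96], [-0.34, 2.1], [-1.41, 1.46], [0.24, 2.44], [-1.37, 4.51], [0.17, 1.92], [-2.96, 2.96]. Speed limits (rad/s): [2.39, 2.39, 3.14, 3.14, 3.14, 3.14, 3.14].

### API

Orientations are given as a rotation vector (axis times angle).
In Python, from bench import r, eyes, spotter gives the robot as it stands.
- The arm moves only by the tool carry_out, never from a script. Its argument "series" is text: rows parted by semicolons, each of 5 numbers parted by spaces: the shift along the tool's x, y, z in cm, then the turn about the tool's z in rad, then the opening, from 0 (shut) to 1 (fully open). In form: x y z yaw gripper; .... A call has 1 to 8 rows; each row shifts and turns the commanded pose from where the row before left it, along the tool's axes as they then stand; what a row does not reach is not made up. A row lasts 1/8 s, in which the tool goes at most 62.5 mm and 10.7 degrees, less where a joint would pass 70% of its speed; a pose out of reach is approached as far as the arm can. A call with a gripper value outside its range is refused whole. The fingers move at their own pace and stop on an object; "grip_force" is the grip in N (left out, the last holds). Time passes only in rows, so rows that do not move let the fingers close. It gives the time, the measured TCP pose, the force and the opening at its end, in the units of the state.
- r.get_obs(): the state, without advancing time (a new reading comes with each control period).
- eyes.grab_frame(name): name is "scene" or "top"; returns a dict with "color" (384x512x3 uint8, blue, green, red), "intrinsics" (3x3 intrinsics, pixels), "D" ([k1, k2, p1, p2, k3] as OpenCV has them; the pictures are not rectified), "R" (3x3) and "t" (3): a world point X has camera coordinates R X + t. Camera axes: x right, y down, z forward; pixel columns grow to the right and rows downward; lengths in m; the calibration is good to about 2 mm. A picture is of the moment at which its call begins. There is no depth.
- r.hand_in(): hands the job in, once; it reports no verdict.
Trained networks look in a picture, given as the dict that the camera call returned (one of the last four; its "shot" number tells which), for a name from the list of things; names that differ only in an ending like _2 or _b are one class to them, and where a whole thing is asked for, a point or a joint stands for the part that bears it (a point fixed in the world has none). Each returns a list of dicts, best first, with "confidence" (0 to 1); they miss things now and then, are a little off and sometimes report something else, mostly with a low value. They report only what shows in the picture. A call takes as long as a camera call. They do not tell look-alikes from the thing itself.
- spotter.search_frame(picture, query): "uv" ([column, row] in pixels, amid what is visible of it).
- spotter.trace(picture, query): "pixels" (384x512 bool, what is visible of it) and "uv" ([column, row] in pixels, amid what is visible of it).
- spotter.mark_of(picture, query): "uv" ([column, row] in pixels: a listed point, or the origin of a listed thing).
The state is a dict: "clock": time; "joints": joint angles; "qvel": joint speeds; "tau": joint torques, N m; "tcp_pos": TCP position; "orientation": TCP orientation; "contact_force": force on the tool from outside, world axes, zero at the start; "moment": the same for the moment, N m; "grip_width": finger opening in m.
Only numpy, scipy, OpenCV 4.12 (cv2) and the standard library are available. Lean on these libraries where they do the work, as an engineer would, in place of code of your own. Each camera call takes 0.05 s, during which the arm holds its last target.

### The job

Check whether the plaster block has set: with the dial penetrometer standing in its wooden holder, turn the bezel until its red zero mark stands at the pointer, then lift the penetrometer out, hold it upright over the block and press its plunger tip lightly down inside the red ring until the pointer stands in the green band (about 4.5 newtons). Never drive the plunger to its stop, and do not push the block or the other things on the bench about. Finish while still holding the penetrometer there: keep it gripped, upright and pressing, and do not let go or put it down.

Things in the scene. Friction and masses are not known exactly. Their poses are not given: they have to be found in the camera images.
- gauge: dial penetrometer, standing upright in its holder at the start, about 0.31 kg. Square grey metal case 44 x 44 mm with black grip patches, 38 mm high; origin at the centre of the case's underside, z up the instrument, x and y square to the flats. On top sits the round bezel, 38 mm diameter and 14 mm high (38 to 52 mm above the origin), with the dial inside it. Below the case are a nose (27 mm diameter, 10 mm long) and the plunger, whose tip is 35 mm under the origin when free
- bezel (a joint): turn of the bezel and dial about the penetrometer's z axis, rad; 0 = red zero mark at the resting pointer, positive = turned anticlockwise seen from above; it starts 0.5 to 1.4 rad anticlockwise, so turn it clockwise. It stays where it is left (friction 0.025 N m), stops at -1.7 and 1.7. 'At the pointer' means within half a 1 N division (0.17 rad)
- bezel_zero (a point): the dial's zero, marked by a red wedge on the bezel's rim: this point is 14.5 mm from the dial's centre, 51 mm above the case's underside. The black graduations run clockwise from it, long ones 0.375 rad (1 N) apart; the green band spans 3 to 6 N
- pointer_tip (a point): tip of the slim red pointer, 12.2 mm from the dial's centre. The plunger turns the pointer clockwise, 0.3 rad for each mm pushed in (0.375 rad for 1 N); with the plunger free it points along the case's +x
- zero_home (a point): point fixed to the case beside the resting pointer, on the case's +x side, 14.5 mm from the dial's centre: bezel_zero lies here when the bezel is set
- plunger (a joint): how far the plunger is pushed up into the case, m: 0 = free, 0.010 = stop. Spring of 800 N/m: 1.25 mm for each newton, so the green band of 3 to 6 N is 3.75 to 7.5 mm
- plunger_tip (a point): centre of the plunger's flat round foot (10 mm diameter), on the penetrometer's axis, 35 mm below the case's underside when free
- holder: light wooden holder block 84 (x) x 130 (y) x 50 mm high, fixed; origin at the centre of its underside. A square seat in its middle, 46.5 mm wide and 6 mm deep, takes the case (underside at 44 mm, axes parallel to the holder's, kept from turning), over a bore for the plunger: lift straight up. Holder and block lie to the right of the flexible shaft that arches over the bench; no need to cross it
- plaster: loose off-white plaster block 78 (x) x 126 (y) x 30.5 mm high, 0.5 to 0.8 kg, lying flat; origin at the centre of its underside. On its top are one red ring (the spot to test) and two thin grey pencil rings (spots done before)
- mark (a point): centre of the red ring (25 mm diameter) on the plaster block's top face, 30.5 mm above the bench, at x +8, y +32 mm in the block's frame. The tip is inside the ring when its centre is within 7.5 mm of this point
- marker: white marker pen with a red cap, 132 mm long, lying; bystander
- collar: turned bronze collar, 52 mm diameter, 20 mm high; bystander
- roll: brown roll of emery tape lying flat, 60 mm diameter, 25 mm high; bystander
Things that resemble listed ones, but are neither listed nor needed, are in the scene too. What is meant by the gauge is not orange, and is the smaller of those in its own colour.

How it is judged:
By the outcome, as a careful person would: the job done as asked, in the order asked, and still so for the second after the job is handed in, while the arm keeps its last pose, push and grip.
It also fails if it takes over 54 s, if anything falls off the work surface, if the arm or the gripper's body presses on something with over 40 N, if the wrist force passes 120 N, or if a joint passes its speed limit or range.

## Working session

There is one attempt and no reset: what is moved stays moved. The work goes in short steps, Python scripts to look and compute and a tool call to move; the robot and the scene stay as the last step left them, time stands still between calls to the robot, and variables do not carry over. Pictures are saved under pics/ and viewed, and the job is handed in when it is done.

Besides the shell and the picture viewer there is one more tool, called by a JSON object that holds its "api" and its "payload". carry_out: Moves the arm, as the interface text tells. Its arguments: {"type":"object","properties":{"series":{"type":"string"},"grip_force":{"type":"number"}},"required":["series"]}

```bash
ls; mkdir -p pics; python3 - <<'E'
from bench import r, eyes, spotter
import cv2,numpy as np
o=r.get_obs(); print(o, r.tip_reach)
for n in ["scene","top"]:
    p=eyes.grab_frame(n); cv2.imwrite(f"pics/{n}0.png",p["color"]); print(n,p["intrinsics"].tolist(),p["D"],p["R"].tolist(),p["t"],p["shot"])
    for q in ["gauge","holder","plaster","mark","bezel_zero","pointer_tip","zero_home","marker","collar","roll"]:
        try: print(q,[(np.round(d["uv"],1).tolist(),round(d["confidence"],2)) for d in spotter.mark_of(p,q)])
        except Exception as e: print(q,e)
E
```

```text
pics
{'clock': 0.0, 'joints': array([-1.34609258,  0.4777952 ,  0.02236648,  1.55645027, -0.01150827,
        1.10930041, -0.08307158]), 'qvel': array([-6.74180564e-04,  3.12733450e-04,  1.95802265e-03,  5.46317462e-04,
        2.63839450e-05, -6.75071270e-04, -3.50730911e-04]), 'tau': array([-1.00338426e-06, -5.96441317e+01,  1.60757158e+00, -2.81188685e+01,
        1.23377703e-02,  9.19958402e-03, -9.65452891e-07]), 'tcp_pos': array([0.22035658, 0.63740829, 0.23833001]), 'orientation': array([-5.20295544e-01, -3.09804225e+00,  2.85465145e-03]), 'contact_force': array([ 0.11989599,  0.36966253, -0.10410618]), 'moment': array([ 0.01905472, -0.03633855,  0.00763985]), 'grip_width': 0.08514790293103276} 0.008
scene [[458.1156582052156, 0.0, 257.9952832136846], [0.0, 458.1156582052156, 185.32814025530394], [0.0, 0.0, 1.0]] [-0.07747441  0.          0.          0.          0.        ] [[-0.8782439177585839, -0.4780890690324618, 0.010884070549559576], [-0.3502310372610149, 0.6275397176321352, -0.6953647412209322], [0.32561609520895524, -0.6145117939192496, -0.7185745707127538]] [0.4139857
[... 615 characters left out ...]
.        ] [[-0.00924230559317346, -0.9998241865852958, -0.01631489216555818], [-0.9940714578581348, 0.010954309800066517, -0.10817550447585929], [0.10833520415416628, 0.015218377569753045, -0.9939979298394032]] [-0.19781164  0.58925074  1.08684174] 2
gauge [([252.6, 223.2], 0.84), ([311.7, 221.7], 0.62), ([307.3, 276.9], 0.58), ([316.2, 166.5], 0.47)]
holder [([307.1, 221.1], 0.61)]
plaster [([224.5, 186.4], 0.72)]
mark [([210.8, 185.7], 0.64)]
bezel_zero [([320.2, 280.5], 0.83), ([311.5, 215.6], 0.7), ([245.9, 222.7], 0.64)]
pointer_tip []
zero_home [([319.2, 280.2], 0.73), ([203.5, 130.1], 0.27)]
marker [([202.6, 131.1], 0.56)]
collar [([281.9, 144.8], 0.63)]
roll [([314.1, 162.7], 0.61)]
```

```bash
python3 - <<'E'
import cv2
for n in ["scene0","top0"]:
    i=cv2.imread(f"pics/{n}.png"); cv2.imwrite(f"pics/{n}b.png",cv2.resize(i,(800,600),interpolation=cv2.INTER_CUBIC))
i=cv2.imread("pics/top0.png")[90:310,180:370]; cv2.imwrite("pics/top0c.png",cv2.resize(i,None,fx=2.7,fy=2.7,interpolation=cv2.INTER_CUBIC)); print(i.shape)
E
```

```text
(220, 190, 3)
```

View pics/scene0b.png

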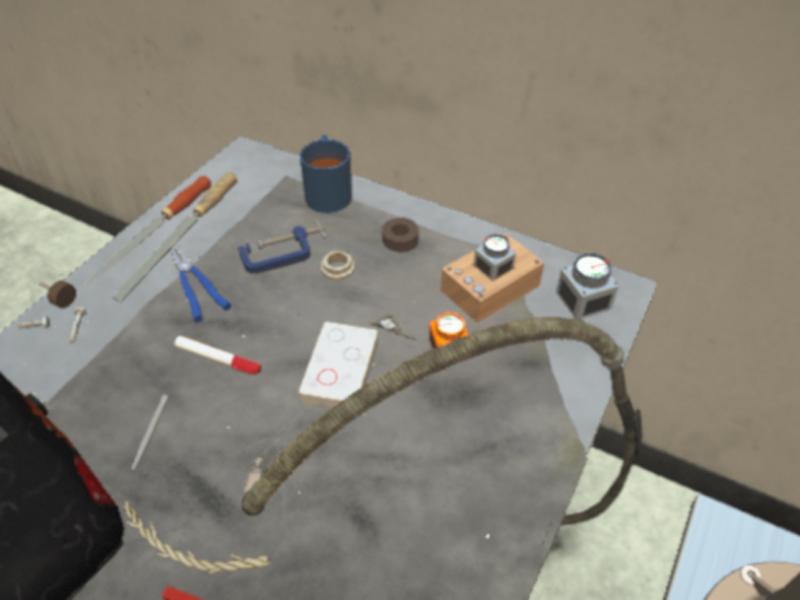

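View pics/top0b.png

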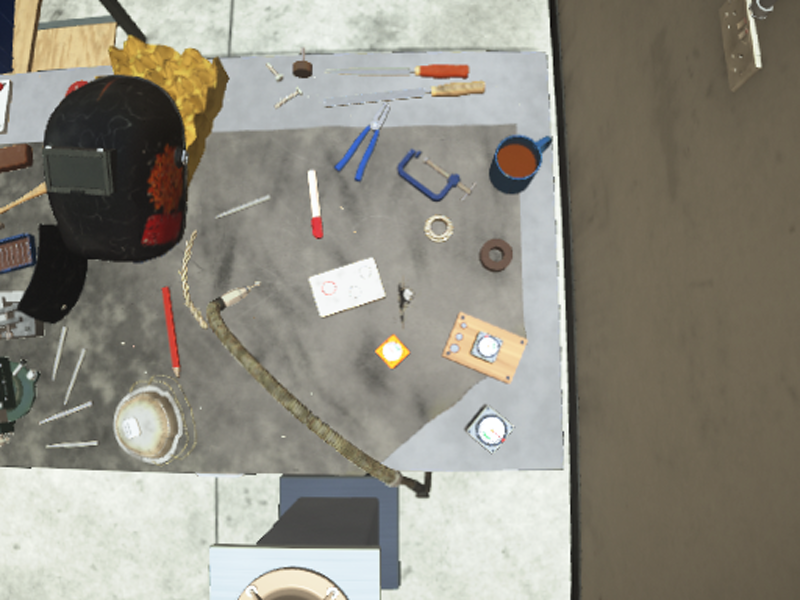

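View pics/top0c.png

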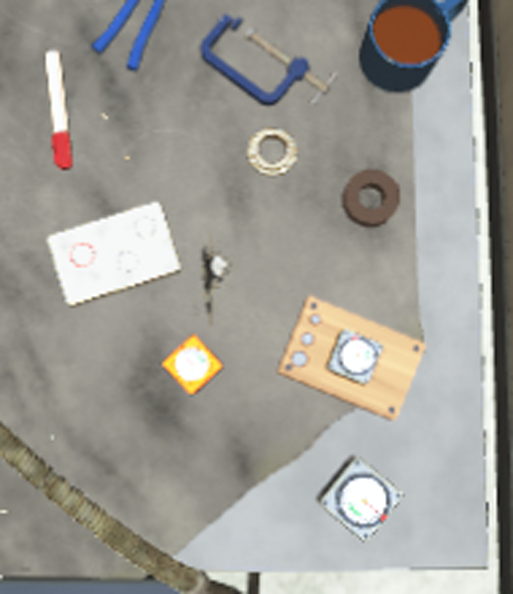

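```bash
cat > h.py <<'E'
import numpy as np, cv2
from bench import r, eyes, spotter
def ray(p,uv):
    n=cv2.undistortPoints(np.array(uv,float).reshape(-1,1,2),p["intrinsics"],p["D"]).reshape(-1,2)
    d=np.c_[n,np.ones(len(n))]@p["R"]; c=-p["R"].T@p["t"]
    return c,d
def toplane(p,uv,z):
    c,d=ray(p,uv); return c+d*((z-c[2])/d[:,2])[:,None]
def proj(p,X):
    X=np.array(X,float).reshape(-1,3)
    return cv2.projectPoints(X,cv2.Rodrigues(p["R"])[0],p["t"],p["intrinsics"],p["D"])[0].reshape(-1,2)
def crop(p,c,half,scale,name):
    u,v=[int(round(a)) for a in c]; i=p["color"][max(0,v-half):v+half,max(0,u-half):u+half]
    cv2.imwrite(name,cv2.resize(i,None,fx=scale,fy=scale,interpolation=cv2.INTER_CUBIC))
E
python3 - <<'E'
from h import *
ps={n:eyes.grab_frame(n) for n in ["top","scene"]}
p=ps["top"]
for n in ps: print(n, "cam pos", -ps[n]["R"].T@ps[n]["t"])
crop(p,(311,221),22,14,"pics/dial_top.png"); crop(ps["scene"],(315,160),22,14,"pics/dial_sc.png")
for q,z in [("holder",.05),("plaster",.0305),("collar",.02),("roll",.025),("marker",.015)]:
    m=spotter.trace(p,q)[0]["pixels"].astype(np.uint8)
    cs=max(cv2.findContours(m,0,cv2.CHAIN_APPROX_NONE)[0],key=cv2.contourArea).reshape(-1,2)
    X=toplane(p,cs,z)[:,:2]
    print(q,cv2.minAreaRect((X*1000).astype(np.float32)))
    for n in ps:
        print('  origin',n,toplane(ps[n],[spotter.mark_of(ps[n],q)[0]["uv"]],0 if z!=.015 else .01))
for n in ps:
    print(n,"mark",toplane(ps[n],[d["uv"] for d in spotter.mark_of(ps[n],"mark")],.0305))
    print(n,"gauge",toplane(ps[n],[d["uv"] for d in spotter.mark_of(ps[n],"gauge")],.044))
    print(n,"bz",toplane(ps[n],[d["uv"] for d in spotter.mark_of(ps[n],"bezel_zero")],.095))
    print(n,"zh",toplane(ps[n],[d["uv"] for d in spotter.mark_of(ps[n],"zero_home")],.095))
E
```

```text
top cam pos [ 0.46618588 -0.22077167  1.14083366]
scene cam pos [0.27228966 0.38359821 0.7851032 ]
holder ((512.45361328125, -349.8495788574219), (130.93341064453125, 86.14046478271484), 66.48755645751953)Traceback (most recent call last):
  File "<stdin>", line 12, in <module>
IndexError: list index out of range
```

View pics/dial_top.png

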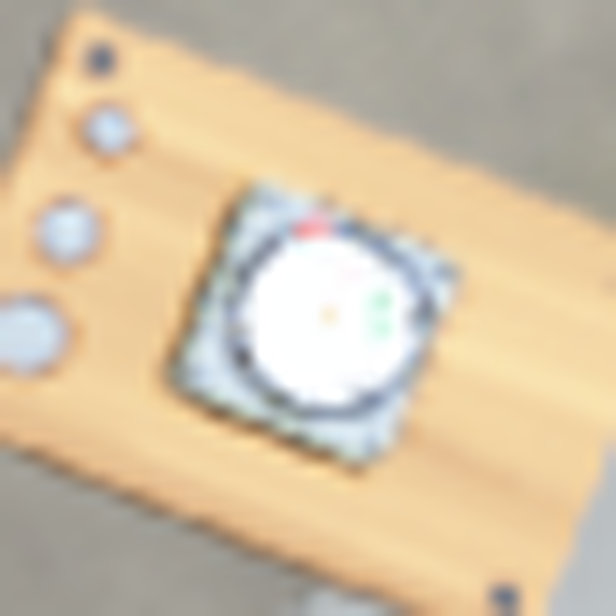

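View pics/dial_sc.png

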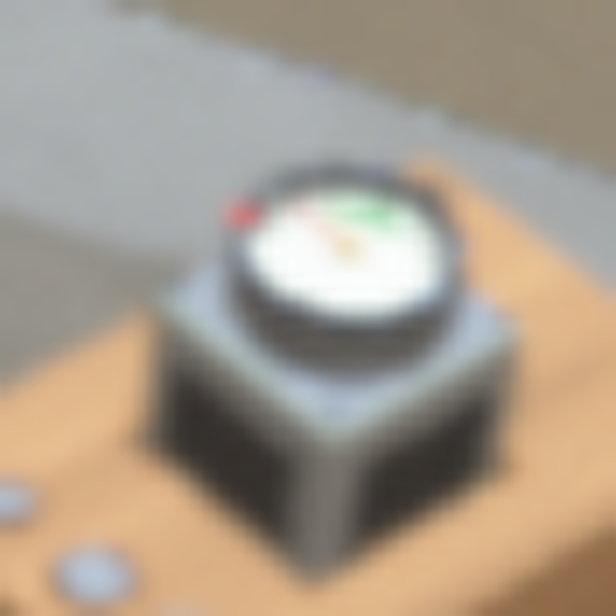

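```bash
python3 - <<'E'
from h import *
ps={n:eyes.grab_frame(n) for n in ["top","scene"]}
p=ps["top"]
print("origin px",proj(p,[[0,0,0],[.22,.64,.24]]), r.get_obs()["clock"])
print("toolR",cv2.Rodrigues(r.get_obs()["orientation"])[0].round(3).tolist())
for q,z in [("holder",.05),("plaster",.0305)]:
  for n in ps:
    for d in spotter.trace(ps[n],q)[:2]:
        m=d["pixels"].astype(np.uint8)
        cs=max(cv2.findContours(m,0,cv2.CHAIN_APPROX_NONE)[0],key=cv2.contourArea).reshape(-1,2)
        X=toplane(ps[n],cs,z)[:,:2]
        print(n,q,cv2.minAreaRect((X*1000).astype(np.float32)))
for n in ps:
  for q,z in [("mark",.0305),("gauge",.044),("bezel_zero",.095),("zero_home",.095),("plaster",0),("holder",0),("collar",0),("roll",0)]:
    d=spotter.mark_of(ps[n],q)
    if d: print(n,q,toplane(ps[n],[e["uv"] for e in d],z).round(4)[:,:2].tolist())
# own checks: bezel dark/ white dial in top
crop(ps["scene"],(210,235),45,7,"pics/pl_sc.png"); crop(p,(222,185),45,7,"pics/pl_top.png")
E
```

```text
origin px [[188.29778141 402.10071543]
 [-68.29465242 332.9106933 ]] 1.4
toolR [[-0.945, 0.327, -0.0], [0.327, 0.945, 0.0], [0.0, -0.0, -1.0]]
top holder ((512.2972412109375, -349.5781555175781), (129.6571044921875, 86.23663330078125), 67.13135528564453)
top holder ((625.0029907226562, -106.68880462646484), (80.85842895507812, 124.14661407470703), 17.919424057006836)
scene holder ((528.5073852539062, -396.0440368652344), (40.93806076049805, 51.64649200439453), 24.171001434326172)
scene holder ((612.3885498046875, -85.28701782226562), (83.81816864013672, 137.98605346679688), 17.259323120117188)
top plaster ((625.90673828125, -104.51741027832031), (82.80805206298828, 126.6641616821289), 17.19365692138672)
scene plaster ((620.9575805664062, -99.21329498291016), (85.44822692871094, 144.0905303955078), 16.84977912902832)
top mark [[0.6267, -0.0695]]
top gauge [[0.3645, -0.3472], [0.5126, -0.3487], [0.5024, -0.1872]]
top bezel_zero [[0.5191, -0.1757], [0.5244, -0.3505], [0.3562, -0.3738]]
top zero_home [[0.3621, -0.3663], [0.5307, -0.3589], [0.5226, -0.1778]]
top plaster [[0.6309, -0.101]]
top collar [[0.7379, -0.2746]]
top roll [[0.6854, -0.3783]]
scene mark [[0.6279, -0.0806]]
scene gauge [[0.3738, -0.3561], [0.5105, -0.1783], [0.5191, -0.3607]]
scene bezel_zero [[0.3627, -0.3863], [0.5256, -0.348], [0.5115, -0.1728], [0.5908, -0.0374]]
scene zero_home [[0.5177, -0.1758], [0.5273, -0.3597], [0.3619, -0.3817]]
scene plaster [[0.6319, -0.1015]]
scene holder [[0.5176, -0.3595]]
scene collar [[0.7357, -0.2758]]
```

View pics/pl_top.png

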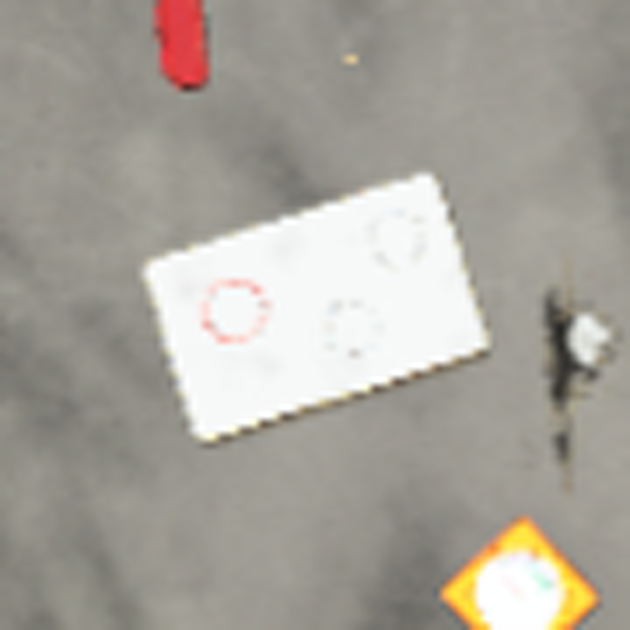

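View pics/pl_sc.png

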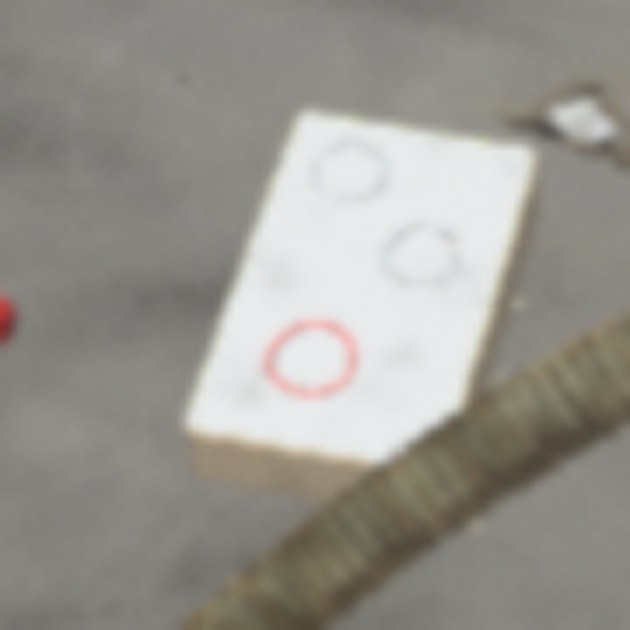

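```bash
python3 - <<'E'
from h import *
ps={n:eyes.grab_frame(n) for n in ["top","scene"]}
def red(p,c,half):
    u,v=c; i=p["color"][v-half:v+half,u-half:u+half].astype(int)
    m=(i[...,2]-i[...,1]>25)&(i[...,2]-i[...,0]>15)
    y,x=np.nonzero(m); w=(i[...,2]-i[...,1])[m]; return np.c_[x+u-half,y+v-half].astype(float),w
for n,c in [("top",(211,184)),("scene",(210,241))]:
    uv,w=red(ps[n],c,8); X=toplane(ps[n],uv,.0305)
    (cx,cy),rad=cv2.minEnclosingCircle((X[:,:2]*1000).astype(np.float32)); 
    A=np.c_[2*X[:,:2],np.ones(len(X))]; s=np.linalg.lstsq(A,(X[:,:2]**2).sum(1),rcond=None)[0]
    print(n,"ring",len(X),s[:2],"r",np.sqrt(s[2]+s[:2]@s[:2]))
# white dial
for n,c in [("top",(311,221)),("scene",(315,157))]:
    p=ps[n];u,v=c;h=12
    i=p["color"][v-h:v+h,u-h:u+h].astype(int); 
    m=(i.min(2)>(235 if n=="top" else 205)).astype(np.uint8)
    nn,l,st,ce=cv2.connectedComponentsWithStats(m); k=1+st[1:,4].argmax(); print(n,st[k],"dialcentre",toplane(p,[ce[k]+[u-h,v-h]],.094))
    uv,w=red(p,c,12); print(n,"red",uv.tolist(),w.tolist())
    print(toplane(p,uv,.095)[:,:2].round(4).tolist())
E
```

```text
top ring 18 [ 0.62712026 -0.07004049] r 0.012265316650292759
scene ring 50 [ 0.62606775 -0.07373193] r 0.012528360436973465
top [ 8  7 11 12 92] dialcentre [[ 0.51417716 -0.34919467  0.094     ]]
top red [[299.0, 209.0], [300.0, 209.0], [301.0, 209.0], [302.0, 209.0], [305.0, 209.0], [306.0, 209.0], [307.0, 209.0], [308.0, 209.0], [309.0, 209.0], [310.0, 209.0], [311.0, 209.0], [312.0, 209.0], [313.0, 209.0], [314.0, 209.0], [315.0, 209.0], [316.0, 209.0], [317.0, 209.0], [318.0, 209.0], [299.0, 210.0], [300.0, 210.0], [301.0, 210.0], [302.0, 210.0], [303.0, 210.0], [304.0, 210.0], [305.0, 210.0], [307.0, 210.0], [308.0, 210.0], [309.0, 210.0], [310.0, 210.0], [311.0, 210.0], [312.0, 210.0], [313.0, 210.0], [314.0, 210.0], [315.0, 210.0], [316.0, 210.0], [317.0, 210.0], [318.0, 210.0], [319.0, 210.0], [320.0, 210.0], [299.0, 211.0], [300.0, 211.0], [301.0, 211.0], [302.0, 211.0], [303.0, 211.0], [304.0, 211.0], [305.0, 211.0], [306.0, 211.0], [310.0, 211.0], [311.0, 211.0], [312.0, 211.0], [313.0, 211.0], [314.0, 211.0], [315.0, 211.0], [316.0, 211.0], [317.0, 211.0], [318.0, 211.0],
[... 10003 characters left out ...]
153.0], [326.0, 153.0], [326.0, 154.0], [326.0, 155.0], [326.0, 156.0], [326.0, 157.0], [303.0, 161.0], [303.0, 162.0], [303.0, 163.0], [303.0, 164.0], [303.0, 165.0], [303.0, 166.0], [303.0, 167.0]] [28, 26, 31, 32, 33, 36, 47, 71, 37, 29, 40, 36, 29, 29, 28, 28, 31, 30, 29, 27, 27, 26]
[[0.5093, -0.3769], [0.5073, -0.3781], [0.504, -0.376], [0.5324, -0.3561], [0.5027, -0.3728], [0.5007, -0.374], [0.533, -0.3519], [0.531, -0.353], [0.5291, -0.3541], [0.5014, -0.3697], [0.4994, -0.3708], [0.4981, -0.3677], [0.4968, -0.3646], [0.4955, -0.3615], [0.4942, -0.3584], [0.5338, -0.321], [0.5324, -0.3181], [0.5311, -0.3151], [0.5297, -0.3122], [0.5284, -0.3093], [0.5271, -0.3064], [0.5257, -0.3035]]
```

```bash
python3 - <<'E'
from h import *
ps={n:eyes.grab_frame(n) for n in ["top","scene"]}
for uv in [(140,198),(165,230),(192,259),(220,283),(250,304)]:
    print(uv)
    for z in [0,.05,.1,.15,.2,.25,.3,.35]:
        X=toplane(ps["top"],[uv],z); q=proj(ps["scene"],X)[0]*800/512
        print("  ",z,X[0].round(3)[:2],q.round(0))
E
```

```text
(140, 198)
   0 [0.592 0.143] [252. 535.]
   0.05 [0.587 0.127] [258. 505.]
   0.1 [0.581 0.111] [264. 474.]
   0.15 [0.576 0.095] [271. 440.]
   0.2 [0.57  0.079] [279. 402.]
   0.25 [0.565 0.063] [288. 362.]
   0.3 [0.559 0.047] [297. 318.]
   0.35 [0.554 0.031] [307. 270.]
(165, 230)
   0 [0.498 0.066] [357. 518.]
   0.05 [0.496 0.054] [362. 489.]
   0.1 [0.495 0.041] [367. 458.]
   0.15 [0.493 0.029] [373. 425.]
   0.2 [0.492 0.016] [380. 388.]
   0.25 [0.491 0.003] [387. 349.]
   0.3 [ 0.489 -0.009] [394. 306.]
   0.35 [ 0.488 -0.022] [403. 259.]
(192, 259)
   0 [ 0.413 -0.014] [451. 495.]
   0.05 [ 0.416 -0.023] [455. 467.]
   0.1 [ 0.418 -0.032] [460. 437.]
   0.15 [ 0.42  -0.041] [465. 405.]
   0.2 [ 0.423 -0.05 ] [470. 369.]
   0.25 [ 0.425 -0.059] [476. 331.]
   0.3 [ 0.427 -0.068] [482. 289.]
   0.35 [ 0.43  -0.077] [489. 244.]
(220, 283)
   0 [ 0.344 -0.095] [529. 467.]
   0.05 [ 0.35 -0.1 ] [533. 440.]
   0.1 [ 0.355 -0.106] [537. 411.]
   0.15 [ 0.36  -0.111] [541. 380.]
   0.2 [ 0.366 -0.117] [545. 346.]
   0.25 [ 0.371 -0.122] [549. 309.]
   0.3 [ 0.376 -0.128] [554. 269.]
   0.35 [ 0.382 -0.133] [560. 225.]
(250, 304)
   0 [ 0.284 -0.18 ] [597. 435.]
   0.05 [ 0.292 -0.182] [600. 410.]
   0.1 [ 0.3   -0.184] [603. 382.]
   0.15 [ 0.308 -0.186] [606. 352.]
   0.2 [ 0.316 -0.187] [610. 320.]
   0.25 [ 0.324 -0.189] [613. 284.]
   0.3 [ 0.332 -0.191] [617. 246.]
   0.35 [ 0.34  -0.193] [621. 204.]
```

{"api": "carry_out", "payload": {"series": "0 0 -5 0 1; 0 0 -5 0 1; 0 0 -5 0 1; 0 0 0 0 1"}}

```text
clock: 3.1
tcp_pos: [0.2212, 0.6397, 0.3948]
orientation: [0.521, 3.097, 0.015]
contact_force: [1.7, 0.1, 0.4]
grip_width: 0.0857
```

```bash
cat > plan.py <<'E'
from h import *
# plan from measured/commanded pose to waypoints; print rows (cm, rad)
def rows(pos,ang,tgt,tang,n):
    # ang: world angle of tool y (tool down). x_tool angle = ang+90deg (x = y x z, z down)
    out=[];d=(np.array(tgt)-pos)/n;da=-(tang-ang)/n
    for k in range(n):
        a=ang-da*k
        y=np.array([np.cos(a),np.sin(a)]);x=np.array([np.cos(a+np.pi/2),np.sin(a+np.pi/2)])
        out.append("%.2f %.2f %.2f %.3f"%(100*d[:2]@x,100*d[:2]@y,-100*d[2],da))
    print("; ".join(out))
def cur():
    o=r.get_obs(); R=cv2.Rodrigues(o["orientation"])[0]; return o["tcp_pos"],np.arctan2(R[1,1],R[0,1]),R,o
def st():
    p,a,R,o=cur(); print("t",round(o["clock"],2),"p",p.round(4),"ydeg",round(np.degrees(a),2),"z",R[:,2].round(4),"F",o["contact_force"].round(2),"M",o["moment"].round(3),"w",round(o["grip_width"],4),"q",o["joints"].round(2))
E
python3 - <<'E'
from plan import *
st(); p,a,R,o=cur()
rows(p,a,[.40,.20,.39],np.radians(50),8)
E
```

```text
t 3.1 p [0.2212 0.6397 0.3948] ydeg 70.91 z [ 0.0023  0.009  -1.    ] F [1.7  0.12 0.41] M [ 0.007 -0.024 -0.043] w 0.0857 q [-1.35  0.39  0.04  1.35 -0.01  1.4  -0.08]
-3.91 -4.46 0.06 0.046; -4.11 -4.28 0.06 0.046; -4.30 -4.09 0.06 0.046; -4.48 -3.89 0.06 0.046; -4.65 -3.68 0.06 0.046; -4.82 -3.46 0.06 0.046; -4.97 -3.24 0.06 0.046; -5.11 -3.01 0.06 0.046
```

{"api": "carry_out", "payload": {"series": "-3.91 -4.46 0 0.046; -4.11 -4.28 0 0.046"}}

```text
invalid input
```

{"api": "carry_out", "payload": {"series": "-3.9 -4.5 0 0.046 1; -4.1 -4.3 0 0.046 1; -4.3 -4.1 0 0.046 1; -4.5 -3.9 0 0.046 1"}}

```text
clock: 3.6
tcp_pos: [0.31, 0.4151, 0.3885]
orientation: [-0.805, -3.036, 0.001]
contact_force: [0.9, -0.1, 0.7]
grip_width: 0.0853
```

```bash
python3 - <<'E'
from plan import *
st(); p,a,R,o=cur()
rows(p,a,[.40,.20,.39],np.radians(50),5)
E
```

```text
t 3.6 p [0.31   0.4151 0.3885] ydeg 60.3 z [-4.e-04 -7.e-04 -1.e+00] F [ 0.88 -0.08  0.65] M [-0.016 -0.052  0.04 ] w 0.0853 q [-1.17  0.1   0.13  1.73 -0.01  1.32  0.02]
-3.70 -2.85 -0.03 0.036; -3.80 -2.71 -0.03 0.036; -3.89 -2.57 -0.03 0.036; -3.98 -2.43 -0.03 0.036; -4.07 -2.29 -0.03 0.036
```

{"api": "carry_out", "payload": {"series": "-4.6 -3.6 0 0.046 1; -4.8 -3.4 0 0.046 1; -4.9 -3.2 0 0.046 1; -5.0 -3.0 0 0.046 1"}}

```text
clock: 4.1
tcp_pos: [0.3976, 0.1983, 0.3887]
orientation: [-1.081, -2.95, 0.0]
contact_force: [1.7, -0.2, 0.9]
grip_width: 0.0855
```

```bash
python3 - <<'E'
from plan import *
st(); p,a,R,o=cur()
rows(p,a,[.513,-.3505,.36],np.radians(5),12)
E
```

```text
t 4.1 p [0.3976 0.1983 0.3887] ydeg 49.76 z [-5.e-04 -2.e-04 -1.e+00] F [ 1.66 -0.2   0.9 ] M [ 0.012 -0.055 -0.009] w 0.0855 q [-0.95 -0.05  0.33  1.88  0.02  1.31  0.25]
-3.69 -2.87 0.24 0.065; -3.87 -2.62 0.24 0.065; -4.03 -2.37 0.24 0.065; -4.17 -2.10 0.24 0.065; -4.30 -1.82 0.24 0.065; -4.41 -1.54 0.24 0.065; -4.50 -1.25 0.24 0.065; -4.57 -0.95 0.24 0.065; -4.63 -0.65 0.24 0.065; -4.66 -0.35 0.24 0.065; -4.67 -0.05 0.24 0.065; -4.67 0.26 0.24 0.065
```

{"api": "carry_out", "payload": {"series": "-3.7 -2.9 0 0.065 1; -3.9 -2.6 0 0.065 1; -4.0 -2.4 0 0.065 1; -4.2 -2.1 0 0.065 1; -4.3 -1.8 0 0.065 1; -4.4 -1.5 0 0.065 1; -4.5 -1.2 0 0.065 1; -4.6 -1.0 0 0.065 1"}}

```text
clock: 5.1
tcp_pos: [0.4754, -0.1668, 0.3888]
orientation: [-1.803, -2.573, -0.0]
contact_force: [0.2, -0.1, 0.2]
grip_width: 0.0851
```

```bash
python3 - <<'E'
from plan import *
st(); p,a,R,o=cur()
rows(p,a,[.513,-.3505,.25],np.radians(5),4)
E
```

```text
t 5.1 p [ 0.4754 -0.1668  0.3888] ydeg 19.96 z [-2.e-04  4.e-04 -1.e+00] F [ 0.17 -0.14  0.17] M [ 0.024 -0.016  0.007] w 0.0851 q [-0.54  0.06  0.81  1.79 -0.05  1.31  0.63]
-4.64 -0.69 3.47 0.065; -4.67 -0.38 3.47 0.065; -4.69 -0.08 3.47 0.065; -4.68 0.23 3.47 0.065
```

{"api": "carry_out", "payload": {"series": "-4.6 -0.7 2.4 0.065 1; -4.7 -0.4 2.4 0.065 1; -4.7 -0.1 3.4 0.065 1; -4.7 0.2 3.4 0.065 1; 0 0 0 0 1"}}

```text
clock: 5.72
tcp_pos: [0.5099, -0.3523, 0.2691]
orientation: [-2.123, -2.309, 0.008]
contact_force: [0.1, -0.3, -0.8]
grip_width: 0.0853
```

```bash
python3 - <<'E'
from plan import *
st(); p,a,R,o=cur()
ps={n:eyes.grab_frame(n) for n in ["top","scene"]}
for n in ps: cv2.imwrite(f"pics/a_{n}.png",cv2.resize(ps[n]["color"],(800,600)))
E
```

```text
t 5.72 p [ 0.5099 -0.3523  0.2691] ydeg 4.8 z [-7.7e-03 -3.0e-04 -1.0e+00] F [ 0.12 -0.28 -0.77] M [ 0.012  0.028 -0.051] w 0.0853 q [-0.12  0.48  0.88  1.7  -0.39  1.16  0.95]
```

View pics/a_scene.png

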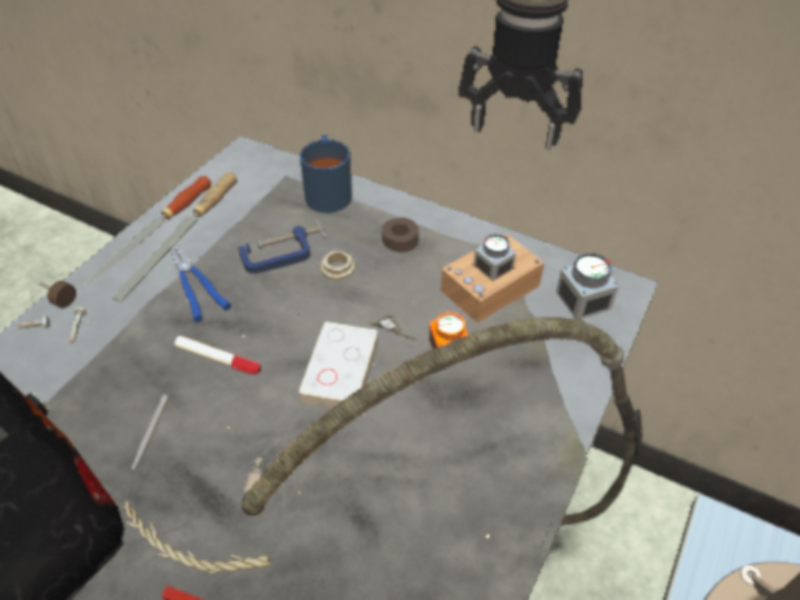

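```bash
python3 - <<'E'
from plan import *
st(); p,a,R,o=cur(); print(r.tip_reach)
s=eyes.grab_frame("scene"); 
c=proj(s,[p])[0]; h=45;u0,v0=int(c[0])-h,int(c[1])-h
im=cv2.resize(s["color"][v0:v0+2*h,u0:u0+2*h],None,fx=7,fy=7,interpolation=cv2.INTER_CUBIC)
for sg in (-1,1):
  for dz,col in [(.008,(0,255,0)),(0,(255,0,0)),(-.005,(0,0,255))]:
    q=(proj(s,[p+R@[0,sg*.0425,dz]])[0]-[u0,v0]+.5)*7
    cv2.circle(im,tuple(int(x) for x in q),3,col,-1)
cv2.imwrite("pics/tips.png",im)
E
```

```text
t 5.83 p [ 0.5122 -0.3496  0.2724] ydeg 5.11 z [-1.9e-03  5.0e-04 -1.0e+00] F [ 0.3  -0.17  0.09] M [-0.025 -0.015  0.026] w 0.0855 q [-0.12  0.47  0.88  1.7  -0.39  1.16  0.95]
0.008
```

View pics/tips.png

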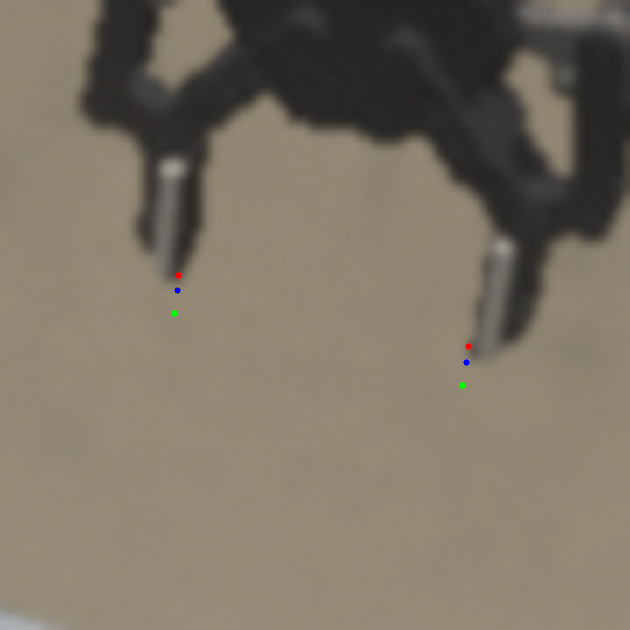

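{"api": "carry_out", "payload": {"series": "0 0 4.3 0 1; 0 0 4.3 0 1; 0 0 4.3 0 1; 0 0 3.0 0 0.8; 0 0 0 0 0.7; 0 0 0 0 0.7; 0 0 0 0 0.6", "grip_force": 20}}

```text
clock: 6.75
tcp_pos: [0.5139, -0.3499, 0.1163]
orientation: [2.116, 2.318, 0.002]
contact_force: [-0.3, -0.0, 1.1]
grip_width: 0.0514
```

```bash
python3 - <<'E'
from plan import *
s=eyes.grab_frame("scene"); t=eyes.grab_frame("top"); st(); p,a,R,o=cur()
crop(s,proj(s,[p])[0],40,7,"pics/b_s.png");crop(t,proj(t,[p])[0],40,7,"pics/b_t.png")
E
```

```text
t 6.85 p [ 0.5135 -0.3498  0.1157] ydeg 5.17 z [ 2.1e-03 -8.0e-04 -1.0e+00] F [ 0.28  0.   -0.42] M [-0.013  0.013  0.05 ] w 0.0516 q [-0.02  0.64  0.74  1.83 -0.55  0.88  1.07]
```

View pics/b_s.png

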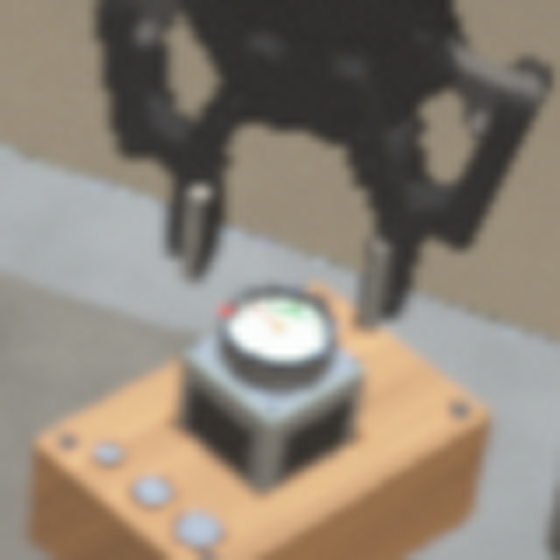

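View pics/b_t.png

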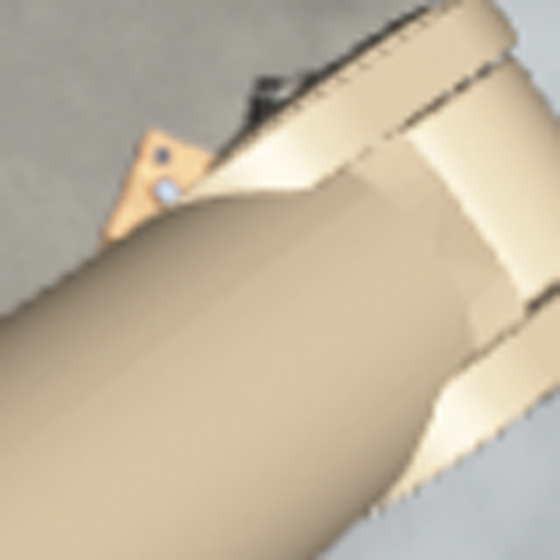

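{"api": "carry_out", "payload": {"series": "0 0 1.3 0 0.6; 0 0 1.3 0 0.6; 0 0 0 0 0.6; 0 0 0 0 0.6"}}

```text
clock: 7.35
tcp_pos: [0.5122, -0.3494, 0.0874]
orientation: [-2.119, -2.318, 0.001]
contact_force: [-0.1, -0.0, -0.7]
grip_width: 0.0516
```

```bash
python3 - <<'E'
from plan import *
s=eyes.grab_frame("scene"); st(); p,a,R,o=cur()
crop(s,proj(s,[p])[0],30,10,"pics/c_s.png")
E
```

```text
t 7.4 p [ 0.5123 -0.3494  0.0876] ydeg 5.15 z [-1.1e-03  5.0e-04 -1.0e+00] F [ 1.07 -0.59  0.25] M [-0.017  0.044  0.022] w 0.0509 q [-0.    0.68  0.71  1.85 -0.58  0.84  1.09]
```

View pics/c_s.png

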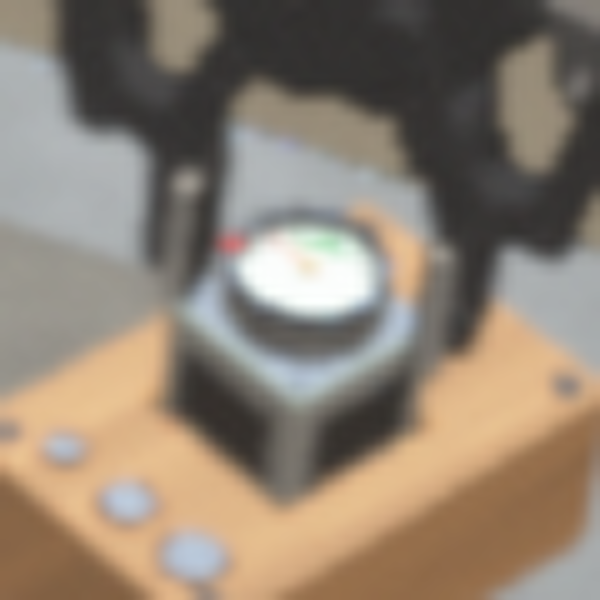

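{"api": "carry_out", "payload": {"series": "0 0 -0.15 0 0.5; 0 0 0 0 0.3; 0 0 0 0 0.3; 0 0 0 0 0.3", "grip_force": 25}}

```text
clock: 7.9
tcp_pos: [0.5133, -0.3497, 0.0902]
orientation: [2.118, 2.318, 0.001]
contact_force: [2.0, 0.3, 2.7]
grip_width: 0.0368
```

```bash
python3 - <<'E'
from plan import *
s=eyes.grab_frame("scene"); st(); p,a,R,o=cur()
crop(s,proj(s,[p])[0],30,10,"pics/d_s.png")
E
```

```text
t 7.95 p [ 0.5134 -0.3497  0.0901] ydeg 5.17 z [ 1.1e-03 -4.0e-04 -1.0e+00] F [1.83 0.37 3.06] M [ 0.081 -0.466 -0.003] w 0.0366 q [-0.    0.67  0.71  1.84 -0.58  0.84  1.09]
```

View pics/d_s.png

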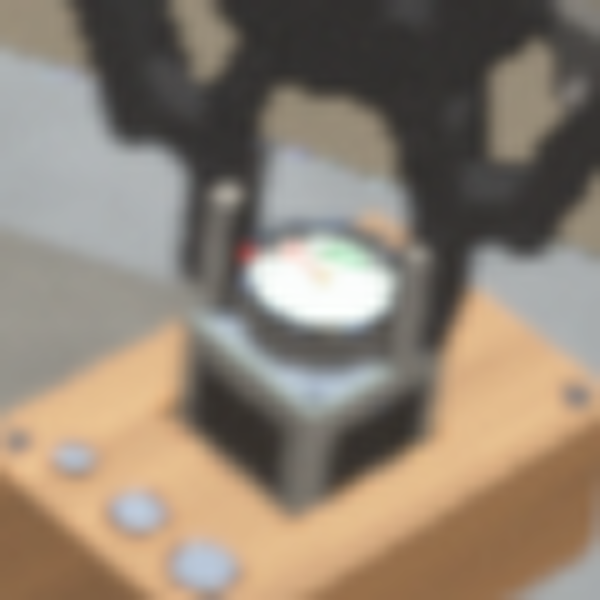

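{"api": "carry_out", "payload": {"series": "0 0 0 0.12 0.3; 0 0 0 0.12 0.3; 0 0 0 0.12 0.3; 0 0 0 0.12 0.3; 0 0 0 0 0.3; 0 0 0 0 0.3"}}

```text
clock: 8.7
tcp_pos: [0.5139, -0.3497, 0.0902]
orientation: [2.606, 1.752, 0.002]
contact_force: [6.0, -0.8, 3.5]
grip_width: 0.0371
```

```bash
python3 - <<'E'
from plan import *
s=eyes.grab_frame("scene"); st(); p,a,R,o=cur()
crop(s,proj(s,[p])[0],20,15,"pics/e_s.png")
E
```

```text
t 8.75 p [ 0.5139 -0.3497  0.0902] ydeg -22.2 z [ 2.e-03 -6.e-04 -1.e+00] F [ 5.58 -0.23  3.29] M [-0.084 -1.309 -0.01 ] w 0.037 q [-0.08  0.72  0.83  1.85 -0.69  0.88  0.7 ]
```

View pics/e_s.png

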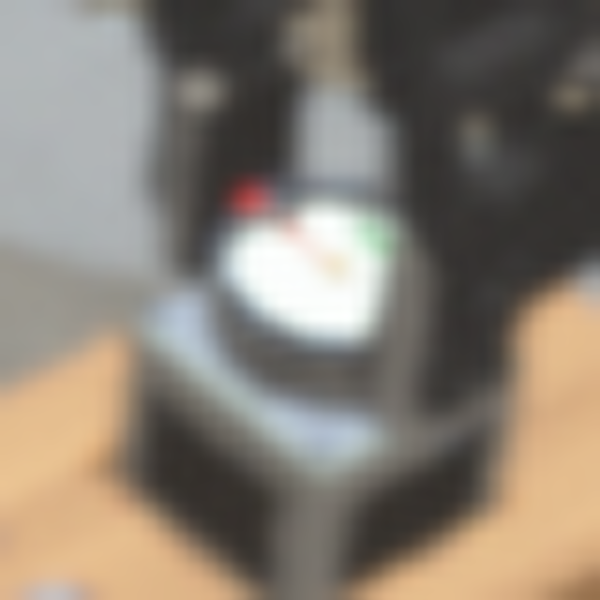

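```bash
cat > ang.py <<'E'
from plan import *
def ang(n="scene",name=None):
    s=eyes.grab_frame(n)
    C=np.array([.5138,-.350,.094]); c=proj(s,[C])[0]; u0,v0=int(c[0])-20,int(c[1])-20
    im=cv2.resize(s["color"][v0:v0+40,u0:u0+40],None,fx=15,fy=15,interpolation=cv2.INTER_CUBIC)
    if name: cv2.imwrite(name,im)
    f=im.astype(float); rd=f[...,2]-np.maximum(f[...,0],f[...,1])
    ys,xs=np.mgrid[0:600,0:600]
    w=np.where((rd>90)&(np.hypot(xs-300,ys-270)<150),rd,0)
    wu=[(xs*w).sum()/w.sum(),(ys*w).sum()/w.sum()]
    # pointer/hub: bright pixels with reddish tint
    br=(f.min(2)>130)&(rd>8)&(rd<90)&(np.hypot(xs-300,ys-270)<130)
    px=lambda a:((np.array(a)+.5)/15-.5+[u0,v0])
    W=toplane(s,[px(wu)],.095)[0]
    print(n,"wedge px",np.round(wu),"world",W.round(4))
    for q in ["bezel_zero","pointer_tip","zero_home","gauge"]:
        d=spotter.mark_of(s,q); print("  ",q,[(toplane(s,[e["uv"]],.044 if q=="gauge" else .094)[0,:2].round(4).tolist(),round(e["confidence"],2)) for e in d if abs(e["uv"][0]-c[0])<20 and abs(e["uv"][1]-c[1])<25])
    return s,px,W
if __name__=="__main__":
    s,px,W=ang()
    hub=toplane(s,[px((340,264))],.094)[0]; tip=toplane(s,[px((288,222))],.094)[0]; print("hub",hub,"tip",tip)
    a=lambda v:np.degrees(np.arctan2(v[1],v[0]))
    print("wedge ang",a(W-hub),"pointer ang",a(tip-hub))
    for t in (-20,-23,-26): 
        X=hub+.0145*np.array([np.cos(np.radians(t)),np.sin(np.radians(t)),0]); print(t,(proj(s,[X])[0]-px((0,0)))*15)
E
python3 ang.py
```

```text
scene wedge px [248. 229.] world [ 0.53   -0.3622  0.095 ]
   bezel_zero [([0.5273, -0.3622], 0.64)]
   pointer_tip []
   zero_home [([0.5318, -0.3628], 0.94)]
   gauge [([0.5108, -0.3646], 0.59)]
hub [ 0.51499144 -0.36277586  0.094     ] tip [ 0.52568338 -0.36768155  0.094     ]
wedge ang 2.3754095073260637 pointer ang -24.646669643119843
-20 [270.42629342 215.49041711]
-23 [273.97202169 213.39624845]
-26 [277.69494718 211.44111748]
```

```bash
sed -i 's/(340,264)/(340,297)/; s/(288,222)/(288,255)/; s/ang()$/ang("scene","pics\/f_s.png")/' ang.py; python3 ang.py
```

```text
scene wedge px [249. 229.] world [ 0.5298 -0.3622  0.095 ]
   bezel_zero [([0.527, -0.3542], 0.42)]
   pointer_tip []
   zero_home [([0.5248, -0.3621], 0.69)]
   gauge [([0.5123, -0.3657], 0.94)]
hub [ 0.51205256 -0.35594305  0.094     ] tip [ 0.52267251 -0.36078098  0.094     ]
wedge ang -19.36675219887611 pointer ang -24.491721964452278
-20 [270.08100866 248.00969566]
-23 [273.64488094 245.89366796]
-26 [277.38681153 243.91806016]
```

View pics/f_s.png

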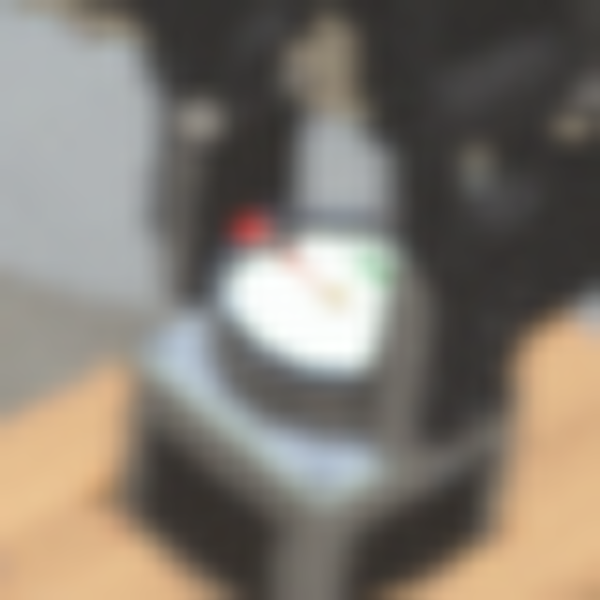

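{"api": "carry_out", "payload": {"series": "0 0 0 0.06 0.3; 0 0 0 0 0.3; 0 0 0 0 0.6; 0 0 0 0 0.8; 0 0 -3.0 0 0.9; 0 0 -5.0 0 1; 0 0 -5.0 0 1; 0 0 -1 0 1"}}

```text
clock: 10.25
tcp_pos: [0.5127, -0.351, 0.2327]
orientation: [2.659, 1.667, 0.002]
contact_force: [1.1, -0.1, -0.5]
grip_width: 0.0854
```

```bash
python3 - <<'E'
from ang import *
st(); s,px,W=ang("scene","pics/g_s.png")
t,px2,W2=ang("top","pics/g_t.png")
E
```

```text
t 10.25 p [ 0.5127 -0.351   0.2327] ydeg -25.81 z [ 0.0031 -0.002  -1.    ] F [ 1.14 -0.06 -0.48] M [-0.044 -0.026  0.012] w 0.0854 q [-0.19  0.58  1.01  1.75 -0.54  1.12  0.54]
scene wedge px [nan nan] world [nan nan nan]
   bezel_zero [([0.5228, -0.3659], 0.69)]
   pointer_tip []
   zero_home [([0.5315, -0.3705], 0.65)]
   gauge [([0.514, -0.3589], 0.59)]
top wedge px [nan nan] world [nan nan nan]
   bezel_zero []
   pointer_tip []
   zero_home []
   gauge []ang.py:10: RuntimeWarning: invalid value encountered in scalar divide
  wu=[(xs*w).sum()/w.sum(),(ys*w).sum()/w.sum()]
```

View pics/g_s.png

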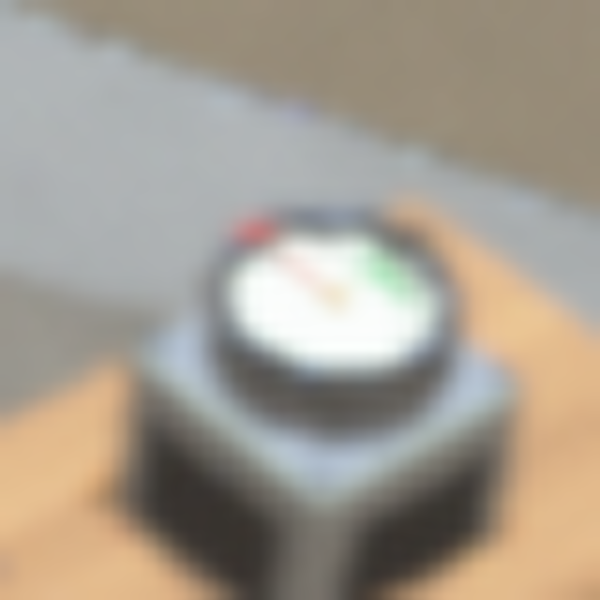

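```bash
cat > ov.py <<'E'
from plan import *
def overlay(s,C,yaw,name,off=(0,0),S=15,h=20,phi=0):
    C=np.array([C[0],C[1],0.]); c=proj(s,[C+[0,0,.094]])[0]; u0,v0=int(c[0])-h,int(c[1])-h
    im=cv2.resize(s["color"][v0:v0+2*h,u0:u0+2*h],None,fx=S,fy=S,interpolation=cv2.INTER_CUBIC)
    def P(X): return ((proj(s,X)+np.array(off)-[u0,v0]+.5)*S-.5)
    t=np.linspace(0,2*np.pi,73)
    def dr(X,col,closed=False): cv2.polylines(im,[np.round(P(X)).astype(np.int32)],closed,col,1)
    for z in (.096,.082): dr(C+np.c_[.019*np.cos(t),.019*np.sin(t),0*t+z],(255,255,0))
    for z in (.082,.050):
        a=yaw+np.pi/4+np.arange(4)*np.pi/2; dr(C+np.c_[.0311*np.cos(a),.0311*np.sin(a),0*a+z],(0,255,255),True)
    for z,col in ((.095,(255,0,255)),):
        d=np.array([np.cos(yaw+phi),np.sin(yaw+phi),0]); dr([C+[0,0,z],C+d*.0145+[0,0,z]],col)
    cv2.imwrite(name,im); return P
if __name__=="__main__":
    s=eyes.grab_frame("scene")
    overlay(s,(.5138,-.350),np.radians(-23.2),"pics/ov1.png")
E
python3 ov.py
```

```text
(no output)
```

View pics/ov1.png

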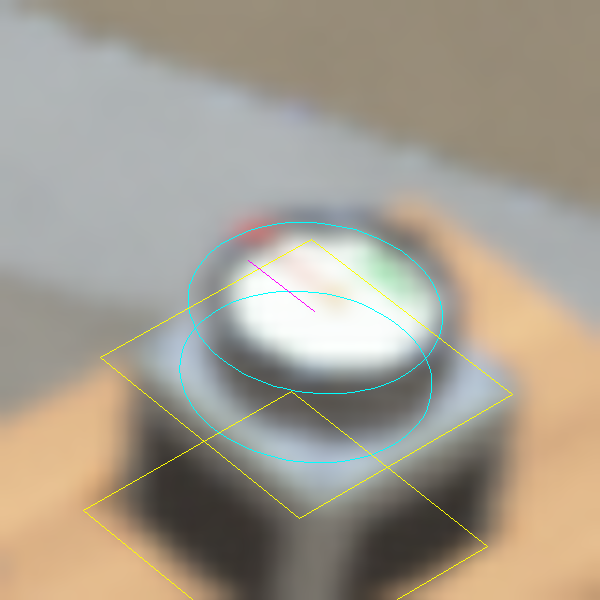

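```bash
python3 - <<'E'
from ov import *
s=eyes.grab_frame("scene")
overlay(s,(.5138,-.350),np.radians(-23.2),"pics/ov2.png",off=(1.25,-1.0))
E
```

```text
(no output)
```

View pics/ov2.png

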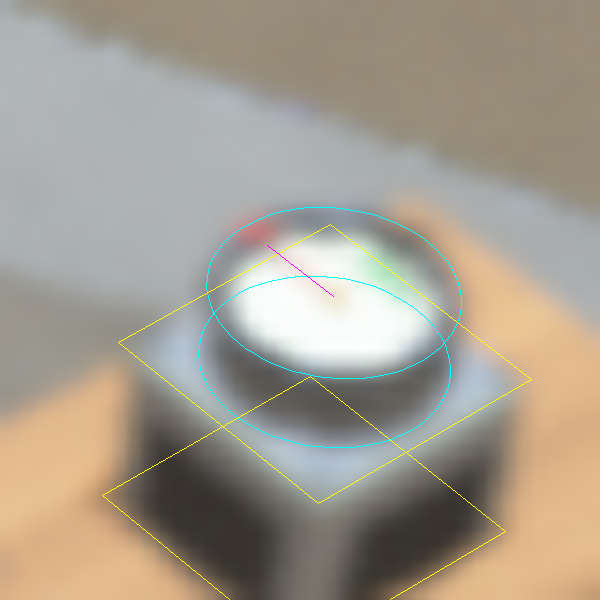

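{"api": "carry_out", "payload": {"series": "0 0 4.0 -0.045 1; 0 0 4.0 0 1; 0 0 4.0 0 1; 0 0 3.0 0 1; 0 0 1.5 0 1; 0 0 0 0 0.8; 0 0 0 0 0.7"}}

```text
clock: 11.72
tcp_pos: [0.5133, -0.3503, 0.066]
orientation: [2.621, 1.728, 0.001]
contact_force: [-0.1, 0.1, -0.1]
grip_width: 0.0594
```

```bash
python3 - <<'E'
from plan import *
s=eyes.grab_frame("scene"); st(); p,a,R,o=cur()
crop(s,proj(s,[p])[0],30,10,"pics/i_s.png")
E
```

```text
t 11.78 p [ 0.5134 -0.3503  0.0661] ydeg -23.21 z [ 0.0018 -0.0012 -1.    ] F [ 0.2  -0.66  0.4 ] M [0.01  0.03  0.021] w 0.06 q [-0.06  0.75  0.81  1.86 -0.72  0.85  0.71]
```

View pics/i_s.png

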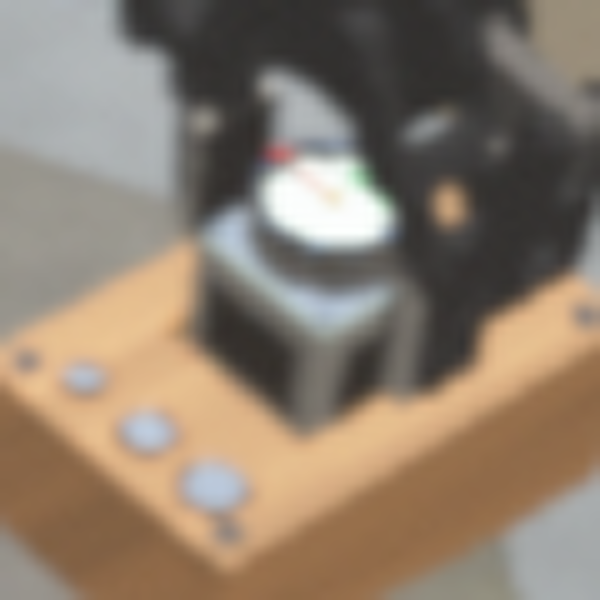

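{"api": "carry_out", "payload": {"series": "0 0 0.5 0 0.7; 0 0 0 0 0.6; 0 0 0 0 0.3; 0 0 0 0 0.3; 0 0 0 0 0.3; 0 0 0 0 0.3", "grip_force": 50}}

```text
clock: 12.52
tcp_pos: [0.514, -0.3501, 0.0605]
orientation: [2.621, 1.729, 0.002]
contact_force: [4.8, -0.4, 5.2]
grip_width: 0.0433
```

```bash
python3 - <<'E'
from plan import *
s=eyes.grab_frame("scene"); st(); p,a,R,o=cur()
crop(s,proj(s,[p])[0],30,10,"pics/j_s.png")
E
```

```text
t 12.57 p [ 0.514  -0.35    0.0605] ydeg -23.19 z [ 0.0022 -0.0011 -1.    ] F [ 5.34 -0.9   5.1 ] M [-0.237 -1.023  0.045] w 0.0434 q [-0.05  0.76  0.8   1.86 -0.73  0.84  0.72]
```

View pics/j_s.png

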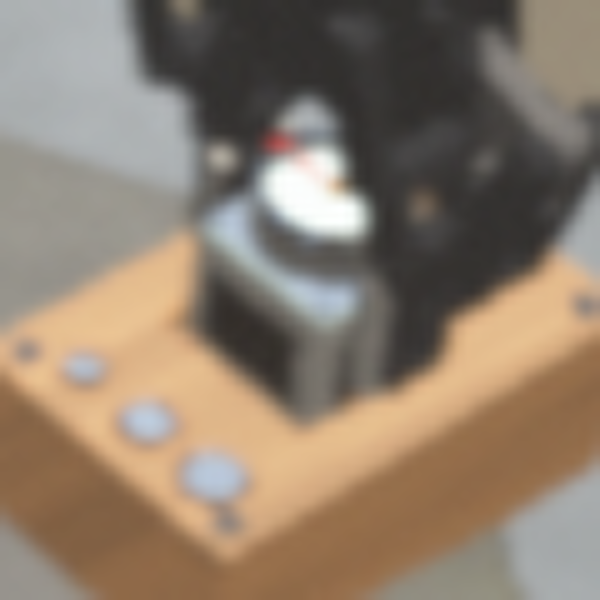

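{"api": "carry_out", "payload": {"series": "0 0 -0.5 0 0.3; 0 0 -1 0 0.3; 0 0 -2 0 0.3; 0 0 -3 0 0.3; 0 0 -3 0 0.3; 0 0 -2.5 0 0.3; 0 0 0 0 0.3; 0 0 0 0 0.3"}}

```text
clock: 13.58
tcp_pos: [0.5119, -0.3489, 0.1789]
orientation: [-2.621, -1.728, 0.001]
contact_force: [-0.2, 0.0, -3.6]
grip_width: 0.0433
```

```bash
python3 - <<'E'
from plan import *
s=eyes.grab_frame("scene"); t=eyes.grab_frame("top"); st(); p,a,R,o=cur()
cv2.imwrite("pics/k_s.png",cv2.resize(s["color"],(800,600))); cv2.imwrite("pics/k_t.png",cv2.resize(t["color"],(800,600)))
rows(p,a,[.6266,-.072,p[2]],a,8)
E
```

```text
t 13.68 p [ 0.5119 -0.3488  0.1784] ydeg -23.21 z [-0.0023  0.0014 -1.    ] F [ 0.29 -0.3  -3.12] M [ 0.     0.054 -0.032] w 0.0428 q [-0.15  0.63  0.94  1.79 -0.58  1.03  0.61]
3.75 -0.05 -0.00 -0.000; 3.75 -0.05 -0.00 -0.000; 3.75 -0.05 -0.00 -0.000; 3.75 -0.05 -0.00 -0.000; 3.75 -0.05 -0.00 -0.000; 3.75 -0.05 -0.00 -0.000; 3.75 -0.05 -0.00 -0.000; 3.75 -0.05 -0.00 -0.000
```

View pics/k_s.png

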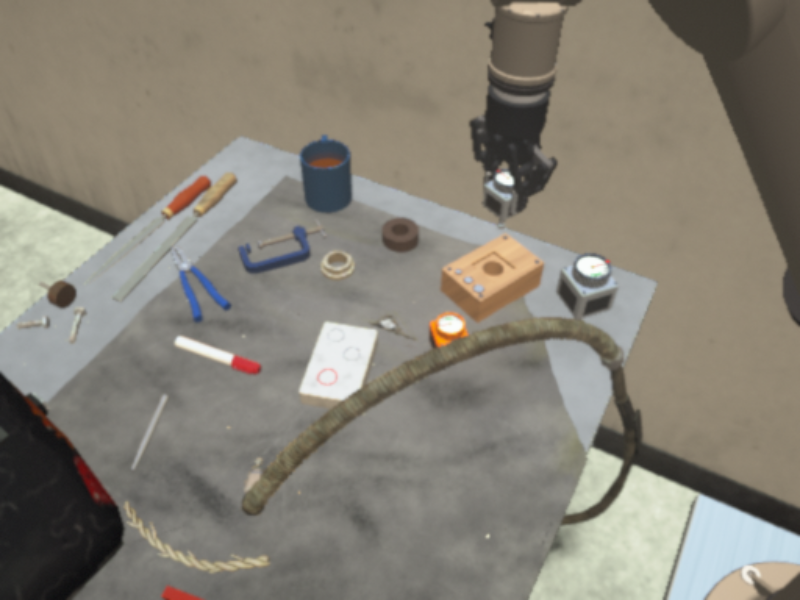

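View pics/k_t.png

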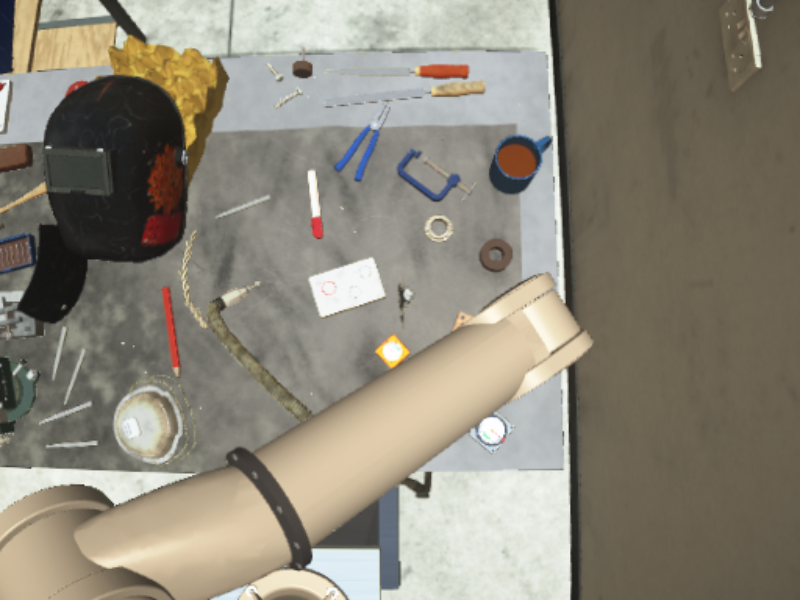

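{"api": "carry_out", "payload": {"series": "2.5 -0.05 0 0 0.3; 4 -0.1 0 0 0.3; 4.5 -0.1 0 0 0.3; 4.5 -0.1 0 0 0.3; 4.5 -0.1 0 0 0.3; 4.5 -0.1 0 0 0.3; 3.5 -0.08 0 0 0.3; 2.0 0 0 0 0.3"}}

```text
clock: 14.68
tcp_pos: [0.6253, -0.069, 0.1785]
orientation: [-2.619, -1.732, 0.002]
contact_force: [0.4, -0.2, -3.3]
grip_width: 0.0428
```

{"api": "carry_out", "payload": {"series": "0 0 0 0 0.3; 0 0 0 0 0.3"}}

```text
clock: 14.92
tcp_pos: [0.6242, -0.0737, 0.1798]
orientation: [2.625, 1.725, -0.002]
contact_force: [0.5, 0.3, -3.3]
grip_width: 0.0431
```

```bash
python3 - <<'E'
from plan import *
s=eyes.grab_frame("scene"); t=eyes.grab_frame("top"); st(); p,a,R,o=cur()
cv2.imwrite("pics/l_s.png",cv2.resize(s["color"],(800,600))); cv2.imwrite("pics/l_t.png",cv2.resize(t["color"],(800,600)))
crop(s,proj(s,[p-[0,0,.05]])[0],45,7,"pics/l_sc.png")
rows(p,a,[.627,-.0709,p[2]],a,1)
E
```

```text
t 15.03 p [ 0.6244 -0.0737  0.18  ] ydeg -23.39 z [-1.e-04 -6.e-04 -1.e+00] F [-0.06 -0.47 -2.89] M [-0.015  0.061 -0.039] w 0.0435 q [-0.64  0.65  0.97  1.77 -0.61  1.05  0.15]
0.36 0.13 -0.00 -0.000
```

View pics/l_s.png

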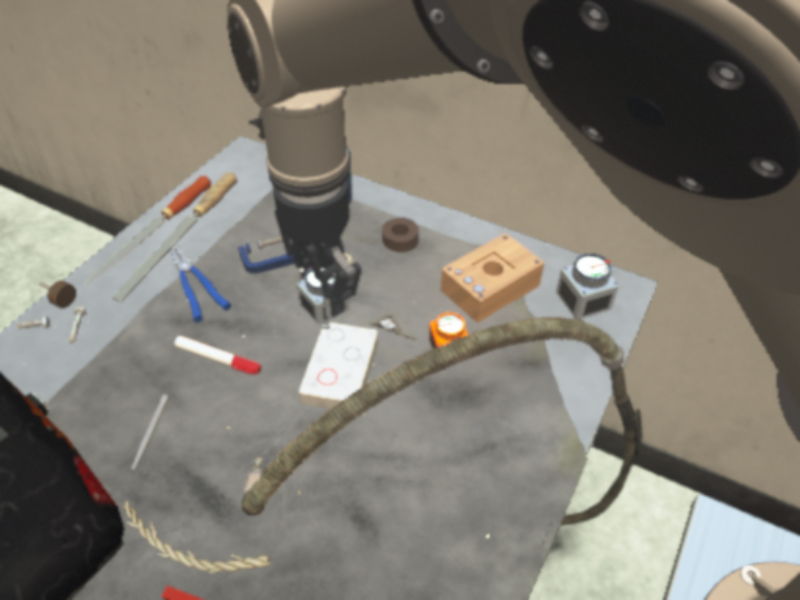

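View pics/l_sc.png

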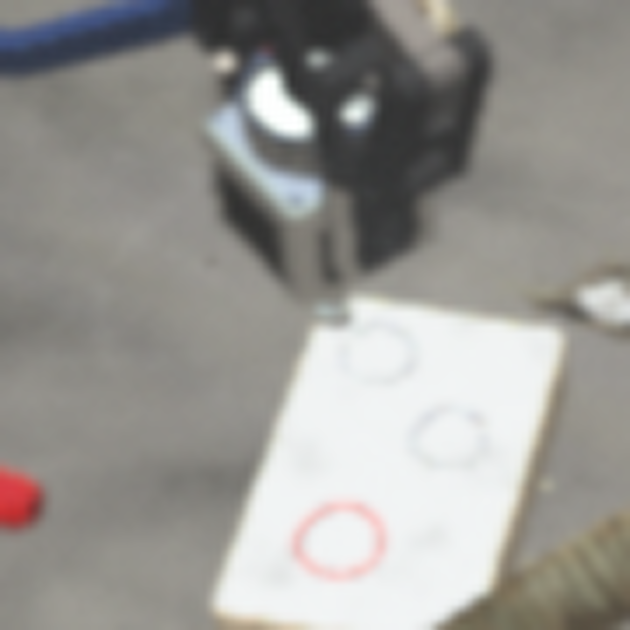

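View pics/l_t.png

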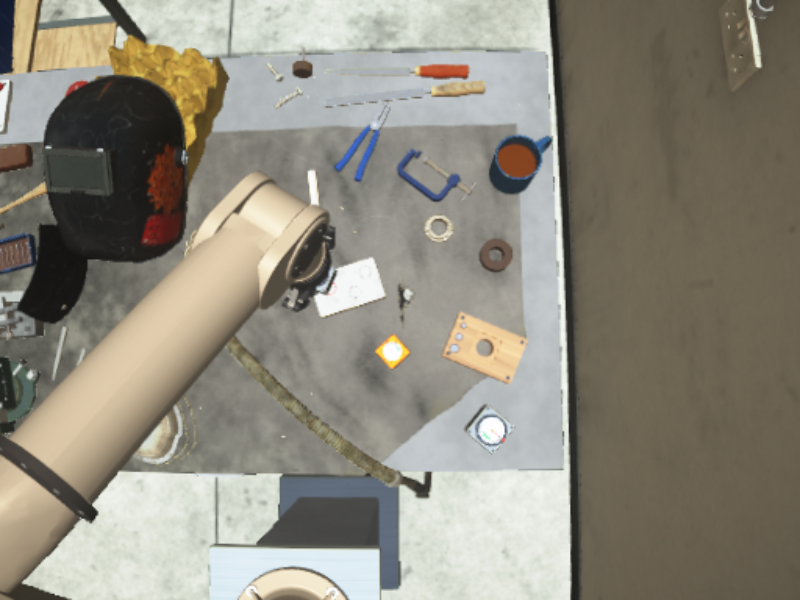

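{"api": "carry_out", "payload": {"series": "0.35 0.1 1.5 0 0.3; 0 0 2.5 0 0.3; 0 0 2.5 0 0.3; 0 0 1.5 0 0.3; 0 0 0.5 0 0.3; 0 0 0 0 0.3; 0 0 0 0 0.3; 0 0 0 0 0.3"}}

```text
clock: 16.02
tcp_pos: [0.6279, -0.0686, 0.0955]
orientation: [2.622, 1.729, 0.002]
contact_force: [-0.8, -0.5, -3.2]
grip_width: 0.0432
```

```bash
python3 - <<'E'
from plan import *
s=eyes.grab_frame("scene"); st(); p,a,R,o=cur()
print("mark px",proj(s,[[.6261,-.0737,.0305]]),"tip pred (scene-bias)",proj(s,[p+[-.001,-.0028,-.0515]]))
for q in ["plunger_tip","mark"]: print(q,[(d["uv"],d["confidence"]) for d in spotter.mark_of(s,q)])
crop(s,proj(s,[p-[0,0,.03]])[0],30,10,"pics/m_s.png")
rows(p,a,[.627,-.0709,p[2]],a,1)
E
```

```text
t 16.07 p [ 0.6278 -0.0685  0.0954] ydeg -23.2 z [ 1.e-03  1.e-04 -1.e+00] F [-0.64  0.27 -2.94] M [ 0.018 -0.014 -0.011] w 0.0432 q [-0.58  0.75  0.87  1.82 -0.71  0.92  0.21]
mark px [[209.12469216 240.78556125]] tip pred (scene-bias) [[207.75951599 237.46205841]]
plunger_tip []
mark [([210.5, 239.8], 0.97)]
-0.25 0.02 -0.00 -0.000
```

View pics/m_s.png

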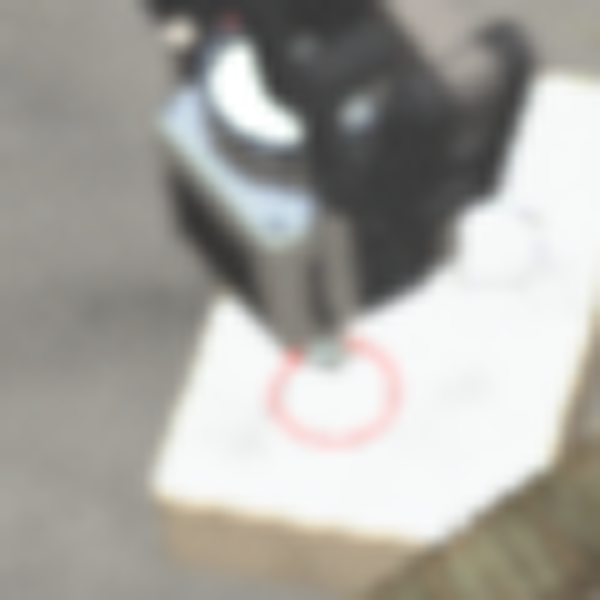

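```bash
python3 - <<'E'
from plan import *
s=eyes.grab_frame("scene"); p,a,R,o=cur(); st()
c=proj(s,[p-[0,0,.03]])[0].astype(float).round()-30
tip=c+np.array([327,357])/10-.45; ring=c+np.array([336,393])/10-.45
print(tip,ring)
zt=p[2]-.0515; print("tip z",zt, toplane(s,[tip],zt), "mark",toplane(s,[ring],.0305))
E
```

```text
t 16.23 p [ 0.6276 -0.0685  0.095 ] ydeg -23.2 z [ 4.e-04  2.e-04 -1.e+00] F [ 0.38  1.09 -2.69] M [-0.03   0.045 -0.006] w 0.0431 q [-0.58  0.75  0.87  1.82 -0.71  0.92  0.21]
[208.25 237.25] [209.15 240.85]
tip z 0.04352994827375093 [[ 0.62639535 -0.07249155  0.04352995]] mark [[ 0.62596522 -0.07358615  0.0305    ]]
```

{"api": "carry_out", "payload": {"series": "-0.15 0 0.5 0 0.3; 0 0 0.4 0 0.3; 0 0 0.2 0 0.3; 0 0 0 0 0.3; 0 0 0 0 0.3; 0 0 0 0 0.3"}}

```text
clock: 16.98
tcp_pos: [0.627, -0.07, 0.0839]
orientation: [2.623, 1.729, 0.0]
contact_force: [0.2, -0.1, -3.5]
grip_width: 0.0431
```

```bash
python3 - <<'E'
from plan import *
for k in range(3):
    s=eyes.grab_frame("scene"); st()
E
```

```text
t 17.02 p [ 0.6269 -0.0699  0.0839] ydeg -23.21 z [ 2.e-04  0.e+00 -1.e+00] F [ 0.03  0.78 -2.53] M [-0.013  0.021  0.001] w 0.0434 q [-0.57  0.76  0.86  1.83 -0.73  0.9   0.23]
t 17.07 p [ 0.6269 -0.0699  0.0839] ydeg -23.21 z [ 2.e-04  0.e+00 -1.e+00] F [ 0.62 -0.11 -2.89] M [-0.016 -0.009 -0.02 ] w 0.0432 q [-0.57  0.76  0.86  1.83 -0.73  0.9   0.23]
t 17.12 p [ 0.6269 -0.0699  0.0839] ydeg -23.21 z [ 2.e-04  1.e-04 -1.e+00] F [-0.02  0.12 -3.06] M [-0.033  0.004  0.043] w 0.0431 q [-0.57  0.76  0.86  1.83 -0.73  0.9   0.23]
```

Contact is expected at TCP z ≈ 0.082. I'll go down 5.5 mm, then read the force.

{"api": "carry_out", "payload": {"series": "0 0 0.2 0 0.3; 0 0 0.2 0 0.3; 0 0 0.15 0 0.3; 0 0 0 0 0.3; 0 0 0 0 0.3; 0 0 0 0 0.3; 0 0 0 0 0.3"}}

```text
clock: 18.0
tcp_pos: [0.627, -0.07, 0.0784]
orientation: [2.623, 1.729, 0.0]
contact_force: [-0.3, -0.2, -0.2]
grip_width: 0.0435
```

```bash
python3 - <<'E'
from plan import *
f=[]
for k in range(8):
    s=eyes.grab_frame("scene"); f.append(np.r_[r.get_obs()["contact_force"],r.get_obs()["tcp_pos"]])
print(np.mean(f,0).round(4),np.std(f,0).round(4)); st(); p,a,R,o=cur()
crop(s,proj(s,[p-[0,0,.01]])[0],30,10,"pics/n_s.png")
E
```

```text
[ 0.3679  0.2963  0.0463  0.627  -0.07    0.0784] [0.5719 0.5125 0.6352 0.     0.     0.    ]
t 18.4 p [ 0.627  -0.07    0.0783] ydeg -23.21 z [ 2.e-04 -0.e+00 -1.e+00] F [ 0.82  0.16 -0.59] M [ 0.006 -0.154  0.001] w 0.0432 q [-0.56  0.77  0.85  1.83 -0.73  0.89  0.23]
```

View pics/n_s.png

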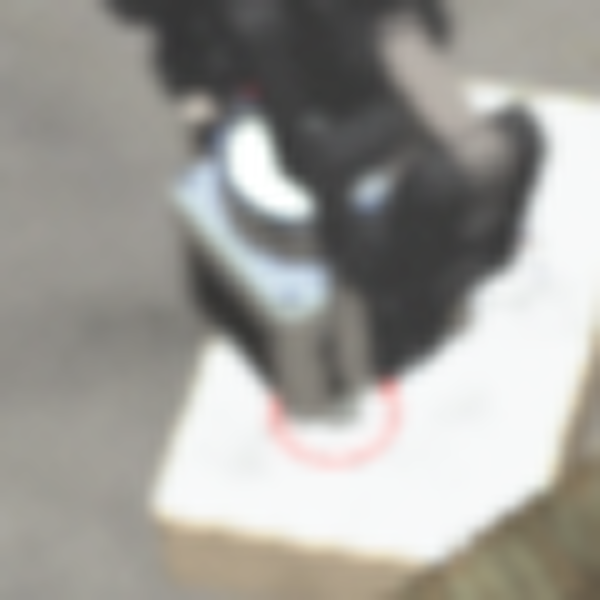

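{"api": "carry_out", "payload": {"series": "0 0 0.1 0 0.3; 0 0 0.09 0 0.3; 0 0 0 0 0.3; 0 0 0 0 0.3; 0 0 0 0 0.3; 0 0 0 0 0.3"}}

```text
clock: 19.15
tcp_pos: [0.627, -0.0699, 0.0765]
orientation: [2.623, 1.729, 0.0]
contact_force: [1.2, 0.4, 0.9]
grip_width: 0.0433
```

```bash
python3 - <<'E'
from plan import *
f=[]
for k in range(16):
    s=eyes.grab_frame("scene"); f.append(np.r_[r.get_obs()["contact_force"],r.get_obs()["tcp_pos"]])
print(np.mean(f,0).round(4),np.std(f,0).round(4)); st(); p,a,R,o=cur()
t=eyes.grab_frame("top")
crop(s,proj(s,[p-[0,0,.01]])[0],30,10,"pics/o_s.png"); cv2.imwrite("pics/o_s2.png",cv2.resize(s["color"],(800,600))); cv2.imwrite("pics/o_t2.png",cv2.resize(t["color"],(800,600)))
for d in spotter.trace(s,"plaster")[:1]:
        m=d["pixels"].astype(np.uint8); cs=max(cv2.findContours(m,0,cv2.CHAIN_APPROX_NONE)[0],key=cv2.contourArea).reshape(-1,2)
        print(cv2.minAreaRect((toplane(s,cs,.0305)[:,:2]*1000).astype(np.float32)))
a=cv2.imread("pics/scene0.png").astype(int); df=np.abs(a-s["color"].astype(int)).max(2); print("block corner diff", df[248:258,185:205].mean(), df[215:225,215:235].mean())
E
```

```text
[ 1.2669 -0.02    1.5917  0.627  -0.07    0.0764] [0.288  0.4761 0.5411 0.     0.     0.    ]
t 19.95 p [ 0.627  -0.07    0.0764] ydeg -23.21 z [ 2.e-04 -1.e-04 -1.e+00] F [1.13 0.4  2.47] M [-0.02  -0.323 -0.034] w 0.043 q [-0.56  0.77  0.85  1.83 -0.74  0.89  0.23]
((613.1836547851562, -97.46150207519531), (153.17005920410156, 75.75711822509766), 82.5439453125)
block corner diff 21.67 112.01
```

View pics/o_s.png

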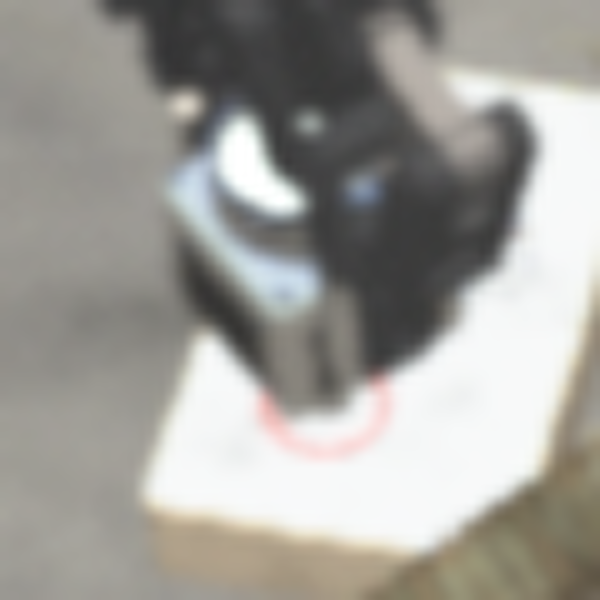

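View pics/o_s2.png

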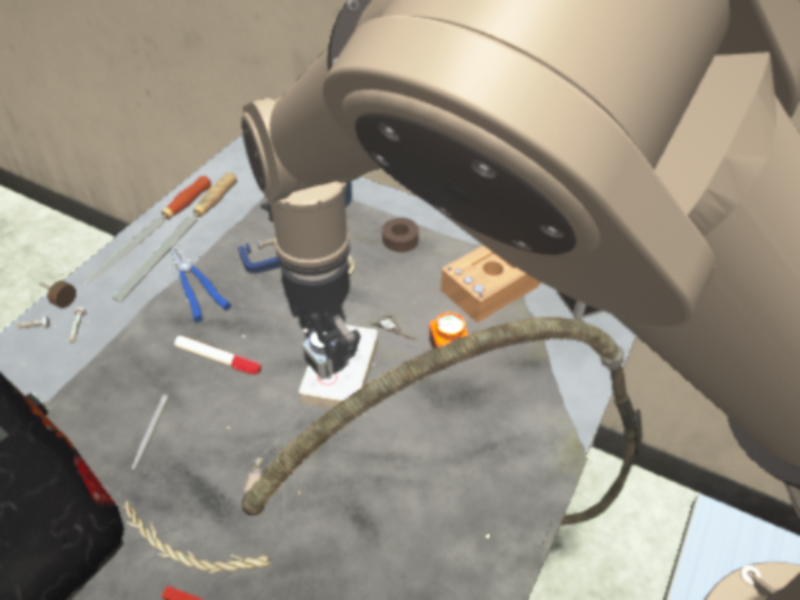

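```bash
python3 - <<'E'
from plan import *
s=eyes.grab_frame("scene")["color"]; a=cv2.imread("pics/scene0.png")
im=np.hstack([cv2.resize(i[205:275,180:240],None,fx=6,fy=6,interpolation=cv2.INTER_CUBIC) for i in (a,s)]); cv2.imwrite("pics/cmp.png",im)
for i in (a,s):
    f=i[236:252,195:225].astype(float); w=np.clip(f[...,2]-f[...,1]-15,0,None); w[:8]=0; y,x=np.mgrid[236:252,195:225]; print("lower ring px",(x*w).sum()/w.sum(),(y*w).sum()/w.sum())
    f=i[225:270,180:230].astype(np.float32)
g=[cv2.cvtColor(i[246:266,183:210],cv2.COLOR_BGR2GRAY).astype(np.float32) for i in (a,s)]
print("edge shift",cv2.phaseCorrelate(g[0],g[1]))
E
```

```text
lower ring px 208.78238341968913 244.96891191709844
lower ring px 208.46285714285713 244.90285714285713
edge shift ((0.47290657375951284, -0.11353914241505159), 0.9966074036227333)
```

View pics/cmp.png

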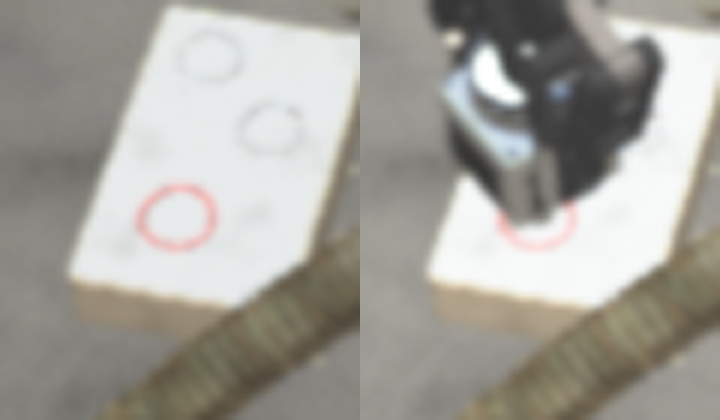

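```bash
python3 - <<'E'
from plan import *
st(); print(r.hand_in())
E
```

```text
t 20.1 p [ 0.627  -0.0699  0.0764] ydeg -23.2 z [ 2.e-04 -1.e-04 -1.e+00] F [1.38 0.81 1.22] M [ 0.021 -0.337 -0.02 ] w 0.0432 q [-0.56  0.77  0.85  1.83 -0.74  0.89  0.23]
the job is handed in; nothing more can be done
None
```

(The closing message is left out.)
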